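# Open the touch-latch box

## Robot

A 6-joint arm with a two-finger parallel gripper is mounted at the origin on a cart in front of the work surface, level with it; the furniture and walls round the work are solid. World frame = base frame: x ahead of the robot, y to its left, z up, the work surface at z = 0. Lengths are in mm, angles in rad, forces in N, time in s.
With the tool pointing down it reaches from about 350 to 925 mm from the base axis. Payload 6.4 kg.
Tool frame: the origin (TCP) lies at the very end of the fingers, on their centre line; the grasp point (between the pads) lies 19 mm behind it; z points along the fingers, x is the direction in which the jaws open and shut, and the axes are right-handed (so a half turn about z gives the same grasp; the last joint's range is limited). The gripper opens to 85 mm and grips with 20 to 120 N. Pads are 22 mm wide; open, the fingers measure 114 mm over their backs; the gripper's body (76 mm by 85 mm) begins 54 mm behind the grasp point. The pads swing forward as they close: fully open they stand 13 mm farther back than shut.
Start: joints at [-1.296, 0.245, 1.558, -0, 1.339, -0.174], TCP at [282.031, -585.638, 231.29] pointing down, gripper open.
Joint ranges: [-3.13, 3.13], [-1.02, 2.26], [0.13, 2.54], [-0.95, 4.09], [0.21, 2.88], [-2.74, 2.74]. Speed limits (rad/s): [2.57, 2.57, 3.14, 3.14, 3.14, 3.14].

## Interface

Orientations are given as a unit quaternion [x, y, z, w].
In Python, from workcell import monitor, cams, ticket gives the robot as it stands.
- The arm moves only by the shell command python3 -m handwheel 'ROWS' [FORCE]. ROWS is JSON, a list that holds one entry, the list of rows, each a list of 7 numbers: the finger opening in m, from 0 to 0.0854, then the shift along the world's x, y, z in m, then the turn, a rotation vector about the world's x, y, z in degrees. In form: [[[hand, dx, dy, dz, wx, wy, wz], ...]]. A call has 1 to 12 rows; each row is the pose to reach, as a shift and turn from the pose measured when the call began; what a row does not reach only later rows make up. A row lasts 1/10 s, in which the tool goes at most 50 mm and 8.59 degrees, less where a joint would pass 70% of its speed; a pose out of reach is approached as far as the arm can. A call with a gripper value outside its range is refused whole. The fingers move at their own pace and stop on an object; FORCE is the grip in N (left out, the last holds). Time passes only in rows, so rows that repeat a pose let the fingers close. It gives the time, the measured TCP pose, the force and the opening at its end, in the units of the state.
- monitor.get_state(): the state, without advancing time (a new reading comes with each control period).
- cams.get_image(name): name is "scene" or "top"; returns a dict with "pixels" (384x512x3 uint8, red, green, blue), "camera_matrix" (3x3 intrinsics, pixels), "position" and "rotation" of the camera in the world. Camera axes: x right, y down, z forward; pixel columns grow to the right and rows downward; lengths in mm; the calibration is good to about 2 mm. A picture is of the moment at which its call begins. There is no depth.
- ticket.close_job(): hands the job in, once; it reports no verdict.
The state is a dict: "t": time; "joints": joint angles; "joint_vel": joint speeds; "joint_efforts": joint torques, N m; "tcp_pos": TCP position; "tcp_rot": TCP orientation; "force": force on the tool from outside, world axes, zero at the start; "moment": the same for the moment, N m; "opening": finger opening in mm.
Only numpy, scipy, OpenCV 4.12 (cv2) and the standard library are available. Lean on these libraries where they do the work, as an engineer would, in place of code of your own. Each camera call takes 0.05 s, during which the arm holds its last target.

## Task

Two wooden boxes with touch-latch lids stand on the table. With your fingertips, press down the front of the wider box's lid until the catch lets go, let it spring ajar, then push that lid all the way back until it rests open on its stop. Do not pinch the lid, do not lift, tip or shove the box, keep the narrower box shut and leave the things standing about where they are.

Things in the scene. Friction and masses are not known exactly. Their poses are not given: they have to be found in the camera images.
- wide_box: the box to open: pale wood, 110 mm deep (x), 130 mm wide (y), 70 mm high with the lid shut, about 0.9 kg, standing loose on rubber feet. Origin: centre of its underside; its x axis points from the front (where the catch is) to the back (where the hinge is), y along the hinge, z up.
- wide_box_lid (a joint): angle of the wide box's lid about its back edge: 0 shut on the catch, -0.04 pressed down to the stop (4.5 mm lower at the front edge), about 0.5 when sprung ajar, 1.9 fully open, leaning back on its stop. A spring lifts it only to about 0.5; from there it must be pushed. The hinge is damped; past about 1.65 the lid sinks slowly back to the stop by itself.
- wide_box_press (a point): where to press the wide box: on top of the lid, on its middle line, 15 mm behind the front edge, above the catch; 70 mm above the table when shut, moves with the lid. The catch lets go once this point is pushed down 3 mm (under 5 N); pressing against the stop is safe. The lid rises when the finger withdraws; the catch does not engage again.
- wide_box_edge (a point): middle of the front edge of the wide box's lid, which moves with the lid, 113 mm from the hinge line. The lid is 10 mm thick (6 mm at the rim) and stands out 8 mm past the front wall.
- wide_box_hinge (a point): middle of the wide box's hinge line, 60 mm above the table and 50 mm behind the box's centre; the hinge runs along the box's y axis.
- wide_box_panel: the darker inlaid panel on the upper face of the wide box's lid, 8 mm in from its rim; origin at its centre
- wide_box_lining: the cork lining on the lower face of the wide box's lid, 8 mm in from its rim; origin at its centre. Pressing on panel and lining at once counts as pinching the lid.
- narrow_box: the box to leave shut: same wood and make, 110 mm deep, 85 mm wide, 70 mm high. Origin and axes as for the wide box.
- narrow_box_lid (a joint): lid angle of the narrow box, 0 shut, positive when open
- pigment_jar: bystander: small clear jar with a black cap, 33 mm across, 42 mm high, just behind the wide box; origin under its centre
- open_pot: bystander: open white paint pot, 47 mm across, 36 mm high, just behind the narrow box; origin under its centre
- cork_block: bystander: cork sanding block 40 x 68 x 22 mm; origin under its centre
- round_blank: bystander: round flat wooden disc, 65 mm across, 8 mm thick; origin under its centre
There are look-alikes about, which are no part of the job. What is shaped like the narrow_box but turquoise is not meant.

How it is judged:
By the outcome, as a careful person would: the job done as asked, in the order asked, and still so for the second after the job is handed in, with the robot touching nothing.
It also fails if it takes over 45 s, if anything falls off the work surface, if the arm or the gripper's body presses on something with over 40 N, if the wrist force passes 120 N, or if a joint passes its speed limit or range.

## Working session

There is one attempt and no reset: what is moved stays moved. The work goes in short steps, Python scripts to look and compute and a shell command to move; the robot and the scene stay as the last step left them, time stands still between calls to the robot, and variables do not carry over. Pictures are saved under pics/ and viewed, and the job is handed in when it is done.

```bash
ls; mkdir -p pics; python3 - <<'E'
from workcell import monitor,cams
import cv2
s=monitor.get_state();print(s)
for n in("scene","top"):
    d=cams.get_image(n);cv2.imwrite(f"pics/{n}0.png",d["pixels"][:,:,::-1]);print(n,d["camera_matrix"],d["position"],d["rotation"])
E
```

```text
pics
{'t': 0.0, 'joints': array([-1.29612712e+00,  2.45786025e-01,  1.55898790e+00, -1.06775070e-05,
        1.33871772e+00, -1.74051700e-01]), 'joint_vel': array([ 0.00165513, -0.00140218,  0.00068672,  0.0014434 ,  0.00132708,
        0.0013279 ]), 'joint_efforts': array([ 1.85317309e-03, -4.29500771e+01, -3.26128542e+01, -4.08015680e-06,
        5.26945936e-03,  1.47254548e-05]), 'tcp_pos': array([ 281.85860726, -585.09978763,  230.21230387]), 'tcp_rot': array([ 8.46703712e-01, -5.32063834e-01, -7.07794073e-04, -6.32931504e-04]), 'force': array([ 0.08534752, -0.12319289,  0.11426782]), 'moment': array([ 0.0293776 , -0.03103998, -0.05199134]), 'opening': 85.54667453617418}
scene [[400.42101372   0.         254.02739296]
 [  0.         400.42101372 190.62600072]
 [  0.           0.           1.        ]] [  46.62273037 -967.28623997  659.52466256] [ 0.84970211 -0.24632575  0.14159149 -0.44416416]
top [[350.94997823   0.         251.84854803]
 [  0.         350.94997823 193.53831877]
 [  0.           0.           1.        ]] [ 369.42436185 -261.20335165  925.93973714] [ 0.70670029 -0.70358079  0.04910411 -0.05601382]
```

View pics/scene0.png

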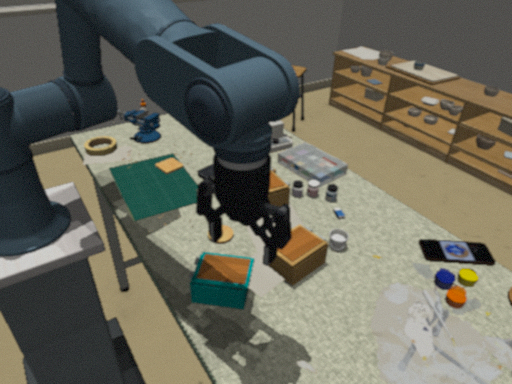

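View pics/top0.png

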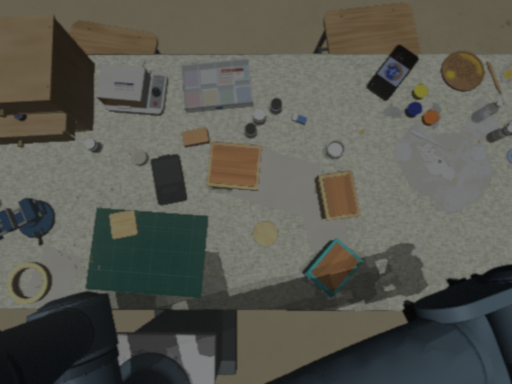

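The top view shows the wide box at about (235,165) and the narrow box at (338,195), with the turquoise decoy at (333,266). The jar is one of the small dark or clear items near (251,130) and (259,117). I'll zoom in next.

```bash
cat > h.py <<'E'
import numpy as np,cv2
from scipy.spatial.transform import Rotation as R
def ray(d,px,z):
    K=d["camera_matrix"];r=R.from_quat(d["rotation"]).as_matrix() if np.ndim(d["rotation"])==1 else d["rotation"]
    px=np.atleast_2d(px).astype(float)
    v=np.c_[(px[:,0]-K[0,2])/K[0,0],(px[:,1]-K[1,2])/K[1,1],np.ones(len(px))]@r.T
    p=np.array(d["position"]);return p+v*((z-p[2])/v[:,2])[:,None]
def proj(d,X):
    r=R.from_quat(d["rotation"]).as_matrix();c=(np.atleast_2d(X)-d["position"])@r;K=d["camera_matrix"]
    return c[:,:2]/c[:,2:]*[K[0,0],K[1,1]]+[K[0,2],K[1,2]]
E
python3 - <<'E'
from workcell import cams
from h import *
d=cams.get_image("top");im=d["pixels"][:,:,::-1].copy()
c=im[85:215,170:370];cv2.imwrite("pics/crop1.png",cv2.resize(c,None,fx=4,fy=4,interpolation=cv2.INTER_CUBIC))
hsv=cv2.cvtColor(im,cv2.COLOR_BGR2HSV)
m=cv2.inRange(hsv,(5,70,60),(28,255,255))
cs,_=cv2.findContours(cv2.morphologyEx(m,cv2.MORPH_CLOSE,np.ones((3,3))),0,2)
for q in cs:
    if cv2.contourArea(q)<200:continue
    b=cv2.minAreaRect(q);P=ray(d,cv2.boxPoints(b),70)
    print(np.round(b[0]),np.round(cv2.boxPoints(b),1).tolist(),np.round(P[:,:2],1).tolist(),[round(float(np.linalg.norm(P[i]-P[i-1])),1) for i in(1,2)])
E
```

```text
[335. 267.] [[311.29998779296875, 272.1000061035156], [336.70001220703125, 242.5], [358.6000061035156, 261.20001220703125], [333.1000061035156, 290.79998779296875]] [[308.9, -395.1], [379.2, -457.7], [335.2, -508.4], [266.0, -445.8]] [94.1, 67.1]
[265. 232.] [[250.39999389648438, 235.3000030517578], [260.20001220703125, 217.60000610351562], [279.8999938964844, 228.5], [270.1000061035156, 246.3000030517578]] [[395.3, -249.4], [438.5, -273.3], [412.1, -321.1], [369.4, -297.1]] [49.3, 54.7]
[123. 224.] [[108.19999694824219, 214.1999969482422], [133.60000610351562, 209.60000610351562], [138.0, 234.10000610351562], [112.69999694824219, 238.6999969482422]] [[445.1, 99.7], [456.7, 38.0], [397.0, 23.8], [385.6, 85.0]] [62.9, 61.3]
[338. 195.] [[316.6000061035156, 175.0], [350.8999938964844, 168.5], [359.70001220703125, 214.6999969482422], [325.3999938964844, 221.1999969482422]] [[544.8, -412.9], [561.6, -498.4], [446.6, -515.6], [430.3, -431.7]] [87.2, 116.3]
[234. 166.] [[206.39999389648438, 186.1999969482422], [210.1999969482422, 141.0], [261.0, 145.1999969482422], [257.20001220703125, 190
[... 547 characters left out ...]
25.8, -722.9], [902.8, -800.1], [820.3, -869.0], [745.3, -792.1]] [109.1, 107.5]
[112.  42.] [[64.9000015258789, 50.20000076293945], [70.69999694824219, 17.899999618530273], [159.0, 33.70000076293945], [153.1999969482422, 66.0999984741211]] [[878.7, 243.3], [972.0, 235.5], [925.7, -3.9], [833.9, 7.2]] [93.6, 243.9]
[27. 58.] [[-0.0, 15.0], [54.0, 15.0], [54.0, 102.0], [0.0, 102.0]] [[980.8, 427.5], [980.6, 281.4], [734.7, 259.4], [734.6, 399.8]] [146.1, 246.8]
[371.  32.] [[322.1000061035156, 10.800000190734863], [414.5, 0.5], [420.29998779296875, 52.900001525878906], [327.8999938964844, 63.099998474121094]] [[991.8, -437.5], [1021.5, -684.9], [870.8, -690.5], [842.1, -448.9]] [249.2, 150.8]
```

View pics/crop1.png

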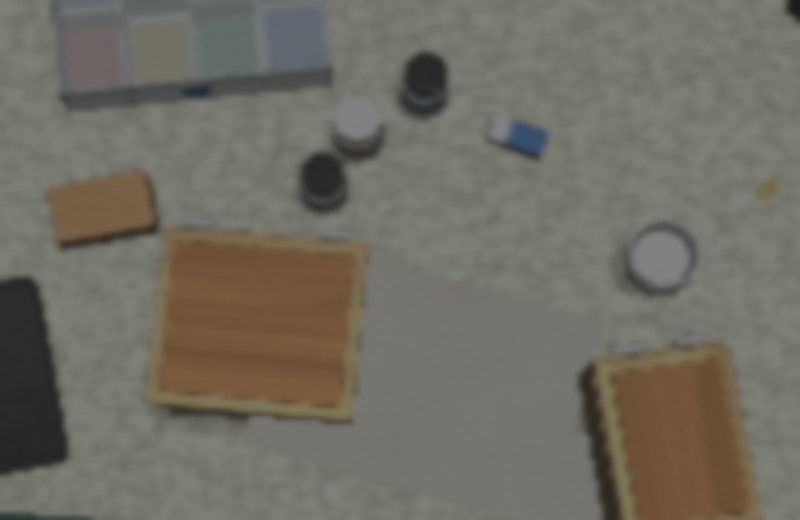

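The wide box's lid front edge is centred at about (511,-203), the hinge at (623,-211), and yaw is about -4.4°. The press point is therefore about (526,-204). I'll close the fingers, turn -30° about z and go above it.

```bash
python3 -m handwheel '[[[0,0.02,0.032,0,0,0,-3],[0,0.044,0.07,0,0,0,-6],[0,0.068,0.107,0,0,0,-9],[0,0.092,0.145,0,0,0,-12],[0,0.116,0.183,0,0,0,-15],[0,0.14,0.22,-0.01,0,0,-18],[0,0.165,0.26,-0.02,0,0,-21],[0,0.19,0.3,-0.04,0,0,-25],[0,0.215,0.34,-0.06,0,0,-28],[0,0.235,0.37,-0.08,0,0,-30],[0,0.242,0.381,-0.09,0,0,-30],[0,0.242,0.381,-0.09,0,0,-30]]]'; python3 - <<'E'
from workcell import cams,monitor
from h import *
s=monitor.get_state();print(s["tcp_pos"],s["joints"],s["force"],R.from_quat(s["tcp_rot"]).as_matrix().round(3))
d=cams.get_image("scene");cv2.imwrite("pics/s2.png",d["pixels"][60:300,130:450,::-1].repeat(2,0).repeat(2,1))
b=np.array([[511.5,-202.8,70],[526,-204,70],[623.5,-211.5,60]]);print(proj(d,b))
E
```

```text
t: 1.35
tcp_pos: [523.3, -202.4, 138.4]
tcp_rot: [-0.681, 0.732, 0.002, 0.0]
force: [-0.2, -0.3, 1.7]
opening: -0.4
[ 523.27870474 -202.36144936  138.43536677] [-5.71643462e-01  1.45003446e-01  1.85369401e+00  1.35057779e-03
  1.14738167e+00  1.07011315e+00] [-0.16012478 -0.34868869  1.71091624] [[-0.071 -0.997 -0.003]
 [-0.997  0.071  0.003]
 [-0.003  0.003 -1.   ]]
[[239.36338405 183.10822315]
 [244.20899809 181.78562141]
 [275.17032328 176.19054142]]
```

View pics/s2.png

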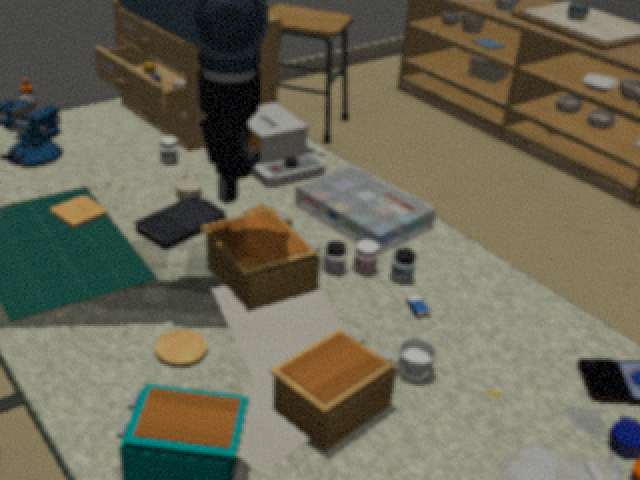

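The fingers hang left of and above the wide box in the scene picture. My front-edge prediction lands near crop (219,246). I'll check it against the corners before descending.

```bash
python3 - <<'E'
from workcell import cams
from h import *
d=cams.get_image("scene");im=d["pixels"][:,:,::-1].copy()
u=np.array([np.cos(-.077),np.sin(-.077),0]);v=np.array([-u[1],u[0],0])
F=np.array([511.5,-202.8,70]);pts=[F+65*v,F-65*v,F-65*v+117*u,F+65*v+117*u,F+15*u]
p=proj(d,pts);print(p.round(1))
c=cv2.resize(im[150:220,220:300],None,fx=8,fy=8,interpolation=cv2.INTER_CUBIC)
for q in p: cv2.circle(c,tuple(int(x) for x in (q-[220,150]+.5)*8),3,(255,0,255),-1)
cv2.imwrite("pics/s3.png",c)
d=cams.get_image("top");im=d["pixels"][:,:,::-1].copy();p=proj(d,pts)
c=cv2.resize(im[125:205,190:280],None,fx=7,fy=7,interpolation=cv2.INTER_CUBIC)
for q in p: cv2.circle(c,tuple(int(x) for x in (q-[190,125]+.5)*7),3,(255,0,255),-1)
cv2.imwrite("pics/t3.png",c)
E
```

```text
[[228.8 171.7]
 [250.9 195.6]
 [289.4 184.2]
 [265.2 162.2]
 [244.3 181.7]]
```

View pics/s3.png

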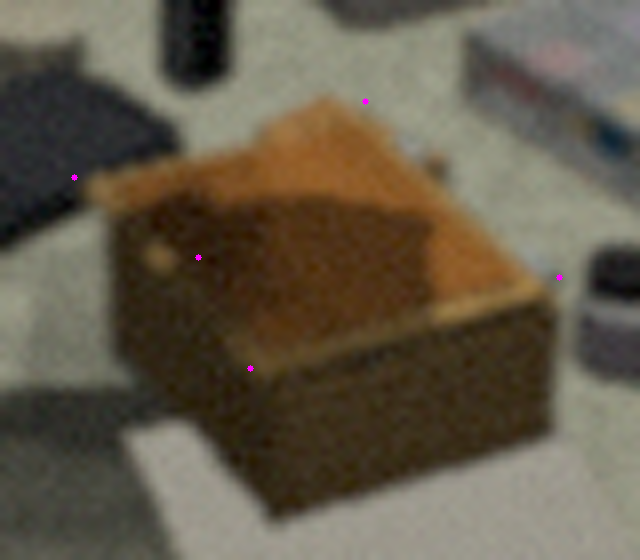

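View pics/t3.png

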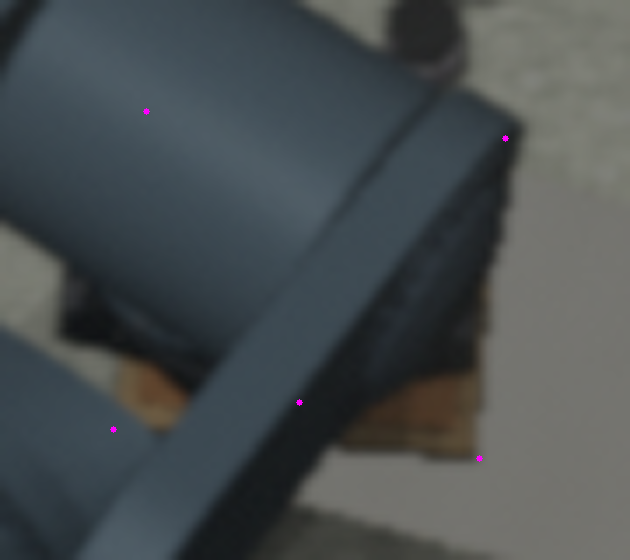

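The prediction matches to 1–2 px, with the cork block peeking out behind the back-left corner at about (325,97), which is good enough. Now I'll descend to just above the lid.

```bash
python3 -m handwheel '[[[0,0.002,-0.002,-0.02,0,0,0],[0,0.003,-0.002,-0.04,0,0,0],[0,0.003,-0.002,-0.055,0,0,0],[0,0.003,-0.002,-0.063,0,0,0],[0,0.003,-0.002,-0.063,0,0,0],[0,0.003,-0.002,-0.063,0,0,0]]]'; python3 - <<'E'
from workcell import cams
from h import *
d=cams.get_image("scene");im=d["pixels"][:,:,::-1]
cv2.imwrite("pics/s4.png",cv2.resize(im[130:220,200:300],None,fx=6,fy=6,interpolation=cv2.INTER_CUBIC))
E
```

```text
t: 2.1
tcp_pos: [527.3, -208.4, 79.2]
tcp_rot: [-0.68, 0.734, -0.001, 0.001]
force: [-0.1, 0.4, -0.5]
opening: 0.1
```

View pics/s4.png

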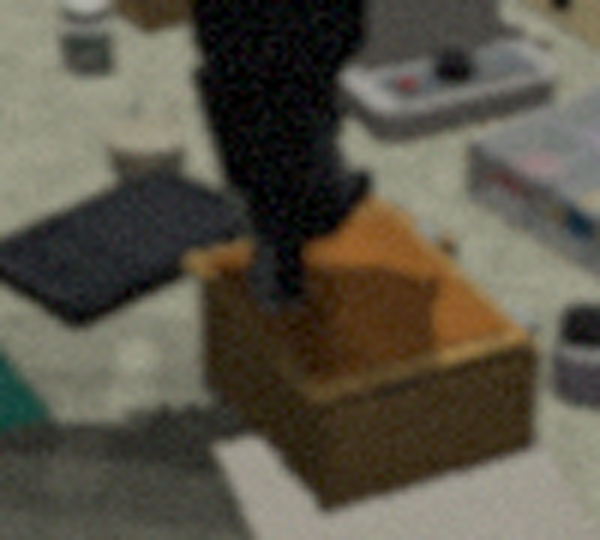

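The fingertips, at crop (275,295), are just above the front of the lid near its middle. Pressing.

```bash
python3 -m handwheel '[[[0,-0.001,0.003,-0.004,0,0,0],[0,-0.001,0.003,-0.007,0,0,0],[0,-0.001,0.003,-0.009,0,0,0],[0,-0.001,0.003,-0.01,0,0,0],[0,-0.001,0.003,-0.0115,0,0,0],[0,-0.001,0.003,-0.0125,0,0,0],[0,-0.001,0.003,-0.013,0,0,0],[0,-0.001,0.003,-0.013,0,0,0]]]'
```

```text
t: 2.95
tcp_pos: [526.5, -205.3, 66.4]
tcp_rot: [-0.68, 0.733, -0.001, 0.001]
force: [-1.0, 0.2, 1.9]
opening: -0.4
```

```bash
python3 -m handwheel '[[[0,0,0,-0.001,0,0,0],[0,0,0,-0.002,0,0,0],[0,0,0,-0.0025,0,0,0],[0,0,0,-0.0025,0,0,0]]]'
```

```text
t: 3.35
tcp_pos: [526.7, -205.5, 65.8]
tcp_rot: [-0.68, 0.733, -0.001, 0.001]
force: [-8.7, 4.8, 14.4]
opening: -0.3
```

Force rose to 14 N at the stop. Withdrawing up and then toward the robot.

```bash
python3 -m handwheel '[[[0,0,0,0.004,0,0,0],[0,0,0,0.02,0,0,0],[0,0,0,0.045,0,0,0],[0,-0.005,0,0.07,0,0,0],[0,-0.03,0,0.08,0,0,0],[0,-0.06,0.003,0.08,0.5,-8,0],[0,-0.085,0.005,0.08,1,-15,0],[0,-0.085,0.005,0.08,1.8,-23,0],[0,-0.085,0.005,0.08,2.4,-30,0],[0,-0.085,0.005,0.08,2.8,-35,0],[0,-0.085,0.005,0.08,2.8,-35,0]]]'; python3 - <<'E'
from workcell import cams,monitor
from h import *
s=monitor.get_state();print(s["tcp_pos"],s["joints"].round(2),R.from_quat(s["tcp_rot"]).as_matrix().round(3))
for n,(a,b,c,e) in {"scene":(110,220,180,310),"top":(100,220,180,300)}.items():
    d=cams.get_image(n);cv2.imwrite(f"pics/{n}5.png",cv2.resize(d["pixels"][a:b,c:e,::-1],None,fx=5,fy=5,interpolation=cv2.INTER_CUBIC))
E
```

```text
t: 4.45
tcp_pos: [440.1, -200.4, 144.9]
tcp_rot: [-0.647, 0.7, -0.187, 0.237]
force: [-0.1, -0.6, -0.1]
opening: 0.1
[ 440.12639326 -200.4204634   144.94108239] [-0.94 -0.32  2.36  0.7   0.87  0.31] [[-0.051 -0.817  0.574]
 [-0.995  0.093  0.045]
 [-0.09  -0.569 -0.817]]
```

View pics/scene5.png

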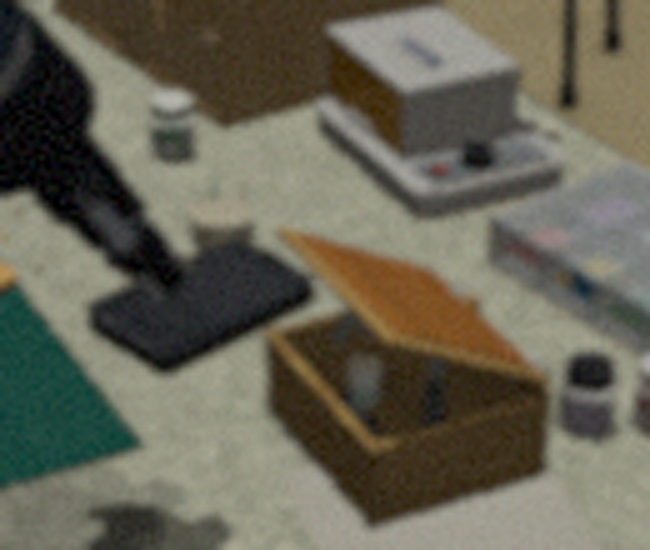

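View pics/top5.png

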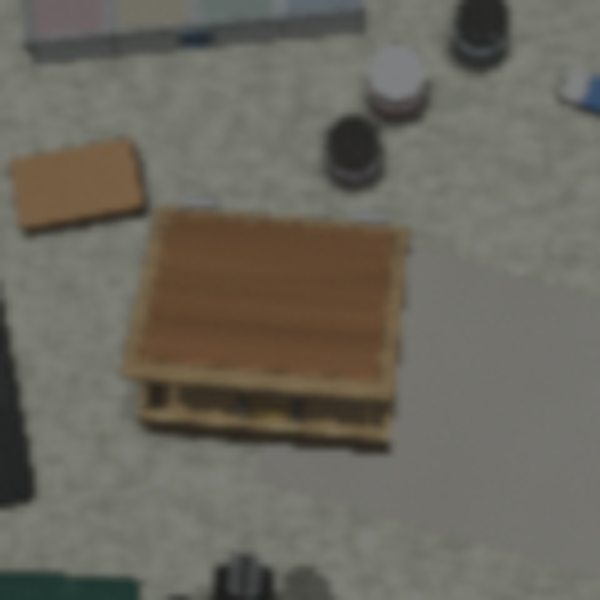

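The lid is ajar, with its front edge at crop (127,378)–(395,392) in the top view, and the box hasn't moved. The fingers are tilted 35° and wait in front. Next I'll put the tips under the front edge.

```bash
python3 -m handwheel '[[[0,0.015,-0.001,-0.03,0,0,0],[0,0.03,-0.002,-0.055,0,0,0],[0,0.05,-0.003,-0.057,0,0,0],[0,0.065,-0.003,-0.057,0,0,0],[0,0.077,-0.003,-0.057,0,0,0],[0,0.077,-0.003,-0.057,0,0,0]]]'; python3 - <<'E'
from workcell import cams
from h import *
for n,(a,b,c,e) in {"scene":(110,220,180,310)}.items():
    d=cams.get_image(n);cv2.imwrite(f"pics/{n}6.png",cv2.resize(d["pixels"][a:b,c:e,::-1],None,fx=5,fy=5,interpolation=cv2.INTER_CUBIC))
E
```

```text
t: 5.15
tcp_pos: [520.8, -204.3, 90.6]
tcp_rot: [-0.649, 0.698, -0.188, 0.237]
force: [-0.3, -0.0, -0.0]
opening: -0.1
```

View pics/scene6.png

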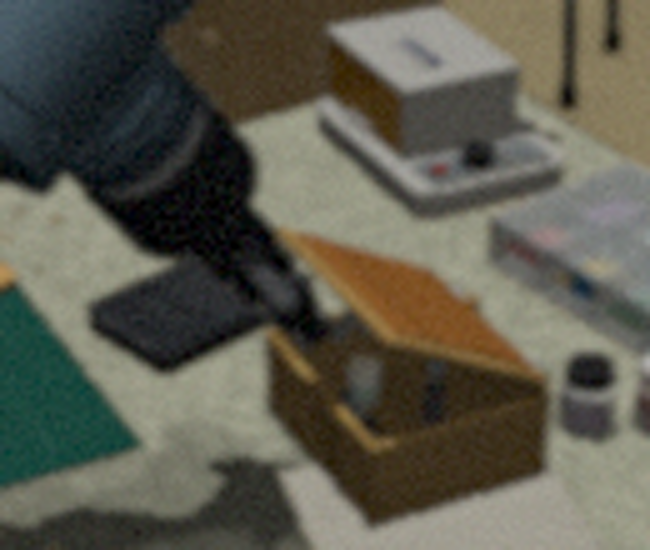

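The tips, at crop (310,320), are under the lid edge with no contact yet. Now I'll push along the arc at moderate speed.

```bash
python3 -m handwheel '[[[0,0.004,0,0,0,0,0],[0,0.007,0,0.002,0,0,0],[0,0.01,0,0.006,0,0,0],[0,0.013,0,0.01,0,0,0],[0,0.016,-0.001,0.014,0,0,0],[0,0.0195,-0.001,0.018,0,0,0],[0,0.024,-0.002,0.023,0,0,0],[0,0.0285,-0.002,0.028,0,0,0],[0,0.034,-0.003,0.033,0,0,0],[0,0.041,-0.003,0.038,0,0,0]]]'; python3 - <<'E'
from workcell import cams
from h import *
for n,(a,b,c,e) in {"scene":(100,220,180,310)}.items():
    d=cams.get_image(n);cv2.imwrite(f"pics/{n}7.png",cv2.resize(d["pixels"][a:b,c:e,::-1],None,fx=5,fy=5,interpolation=cv2.INTER_CUBIC))
E
```

```text
t: 6.2
tcp_pos: [561.3, -207.3, 128.7]
tcp_rot: [-0.649, 0.699, -0.188, 0.237]
force: [-0.8, -0.2, -0.6]
opening: 0.0
```

View pics/scene7.png

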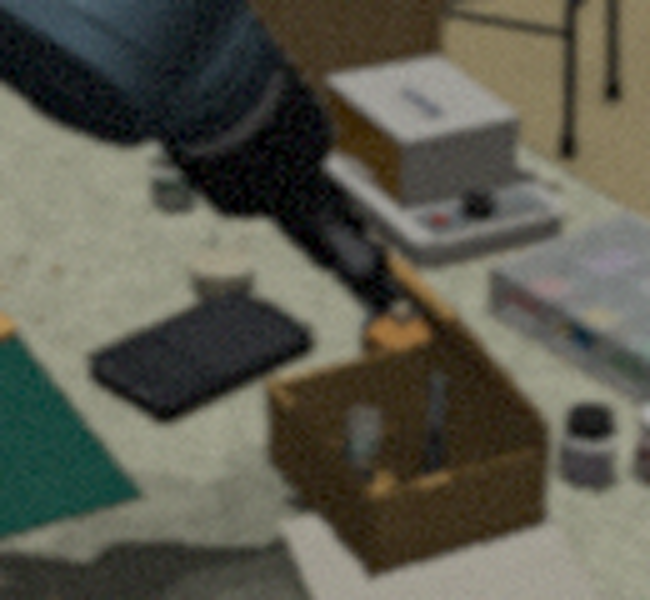

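The lid stands at roughly 1 rad and has moved with the fingers under low force. Continuing over the top.

```bash
python3 -m handwheel '[[[0,0.006,0,0.003,0,0,0],[0,0.012,-0.001,0.006,0,0,0],[0,0.018,-0.001,0.009,0,0,0],[0,0.024,-0.002,0.0115,0,0,0],[0,0.03,-0.002,0.013,0,0,0],[0,0.036,-0.003,0.0145,0,0,0],[0,0.042,-0.003,0.0155,0,0,0],[0,0.048,-0.004,0.016,0,0,0],[0,0.054,-0.004,0.016,0,0,0],[0,0.06,-0.005,0.0155,0,0,0],[0,0.065,-0.005,0.015,0,0,0],[0,0.07,-0.005,0.0145,0,0,0]]]'; python3 - <<'E'
from workcell import cams
from h import *
for n,(a,b,c,e) in {"scene":(100,220,180,310)}.items():
    d=cams.get_image(n);cv2.imwrite(f"pics/{n}8.png",cv2.resize(d["pixels"][a:b,c:e,::-1],None,fx=5,fy=5,interpolation=cv2.INTER_CUBIC))
E
```

```text
t: 7.45
tcp_pos: [635.4, -214.0, 148.3]
tcp_rot: [-0.648, 0.697, -0.193, 0.238]
force: [0.2, -1.4, 2.5]
opening: 0.2
```

View pics/scene8.png

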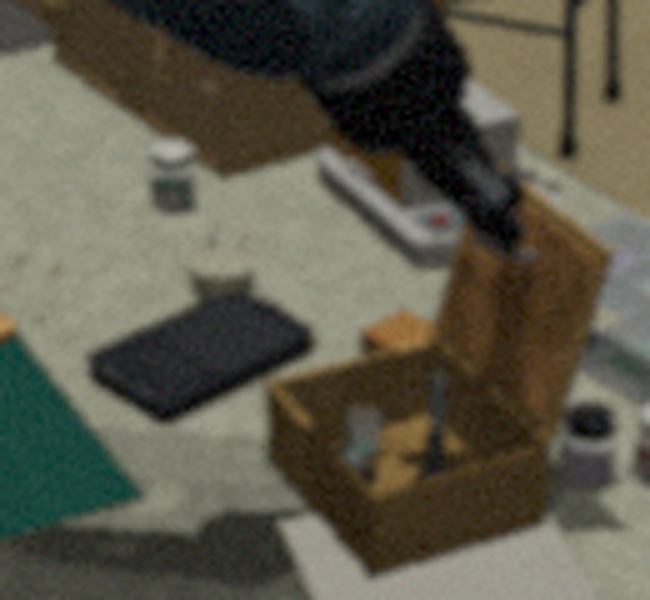

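The lid is past vertical. I'll follow a few mm more, then back away toward the robot and let it settle.

```bash
python3 -m handwheel '[[[0,0.003,0,-0.002,0,0,0],[0,0.005,0,-0.004,0,0,0],[0,0.005,0,-0.004,0,0,0],[0,0.005,0,-0.004,0,0,0],[0,0,0,0.005,0,0,0],[0,-0.02,0,0.02,0,0,0],[0,-0.05,0.002,0.04,0,0,0],[0,-0.09,0.004,0.06,0,0,0],[0,-0.13,0.005,0.08,0,0,0],[0,-0.17,0.005,0.09,0,0,0],[0,-0.21,0.005,0.09,0,0,0],[0,-0.21,0.005,0.09,0,0,0]]]'; python3 -m handwheel '[[[0,-0.04,0,0,0,0,0],[0,-0.06,0,0,0,0,0],[0,-0.06,0,0,0,0,0],[0,-0.06,0,0,0,0,0],[0,-0.06,0,0,0,0,0],[0,-0.06,0,0,0,0,0],[0,-0.06,0,0,0,0,0],[0,-0.06,0,0,0,0,0],[0,-0.06,0,0,0,0,0],[0,-0.06,0,0,0,0,0]]]'
python3 - <<'E'
from workcell import cams
from h import *
for n,(a,b,c,e) in {"scene":(100,220,180,340),"top":(80,220,170,370)}.items():
    d=cams.get_image(n);cv2.imwrite(f"pics/{n}9.png",cv2.resize(d["pixels"][a:b,c:e,::-1],None,fx=4,fy=4,interpolation=cv2.INTER_CUBIC))
E
```

```text
t: 8.7
tcp_pos: [421.9, -208.7, 236.0]
tcp_rot: [-0.647, 0.699, -0.192, 0.236]
force: [0.3, -0.4, 0.0]
opening: -0.2
t: 9.7
tcp_pos: [362.0, -208.7, 236.0]
tcp_rot: [-0.647, 0.699, -0.192, 0.236]
force: [0.1, 0.4, 0.8]
opening: -0.1
```

View pics/scene9.png

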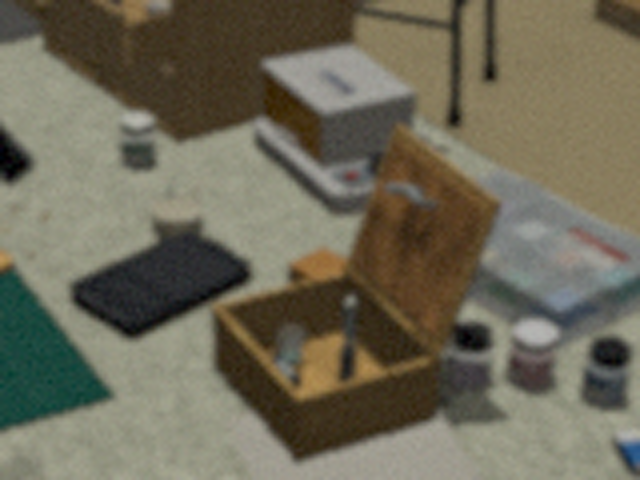

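View pics/top9.png

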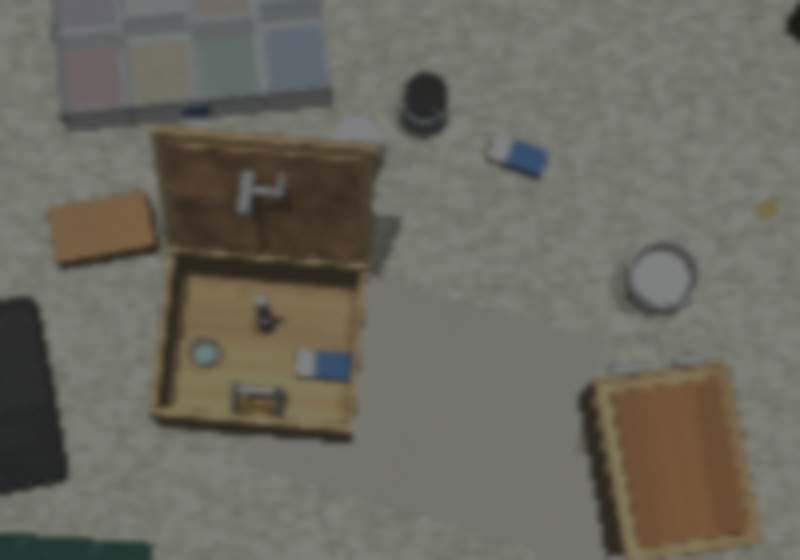

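The lid leans back, and its front edge is at crop (155,128)–(380,145) in the top view. The narrow box is shut and the bystanders look unchanged. I'll check that the lid angle is 1.9 and steady.

```bash
python3 -m handwheel '[[[0,0,0,0,0,0,0],[0,0,0,0,0,0,0],[0,0,0,0,0,0,0],[0,0,0,0,0,0,0],[0,0,0,0,0,0,0],[0,0,0,0,0,0,0],[0,0,0,0,0,0,0],[0,0,0,0,0,0,0],[0,0,0,0,0,0,0],[0,0,0,0,0,0,0]]]'
python3 - <<'E'
from workcell import cams
from h import *
d=cams.get_image("top");i1=d["pixels"][:,:,::-1];o=cv2.imread("pics/top9.png")
n=cv2.resize(i1[80:220,170:370],None,fx=4,fy=4,interpolation=cv2.INTER_CUBIC)
a=cv2.absdiff(n,o);print("diff since 1s ago",a.mean(),a.max())
t0=cv2.imread("pics/top0.png");
df=cv2.GaussianBlur(cv2.absdiff(i1,t0),(5,5),0).max(2)
for nm,(r0,r1,c0,c1) in dict(narrow=(165,225,312,364),jar=(118,140,242,258),pot=(138,162,322,348),cork=(126,148,180,210),disc=(218,248,250,282)).items():
    best=[]
    tm=cv2.matchTemplate(i1[r0-5:r1+5,c0-5:c1+5].copy(),t0[r0:r1,c0:c1],cv2.TM_CCOEFF_NORMED);_,v,_,l=cv2.minMaxLoc(tm);print(nm,"shift",l[0]-5,l[1]-5,round(v,3),"diff",df[r0:r1,c0:c1].mean().round(1))
for th in(1.6,1.7,1.8,1.9,2.0):
    E=np.array([623.5,-211.5,60])+113*np.array([-np.cos(th)*.997,np.cos(th)*.077,np.sin(th)])
    print(th,proj(d,[E]).round(1))
# box front wall top corners
print(proj(d,[[518.8,-203.3,60]]).round(1))
E
```

```text
t: 10.8
tcp_pos: [361.9, -208.7, 236.1]
tcp_rot: [-0.647, 0.699, -0.192, 0.236]
force: [-0.7, 0.7, -0.4]
opening: -0.2
diff since 1s ago 0.3924188988095238 4
narrow shift 0 0 1.0 diff 1.0
jar shift 4 -1 0.504 diff 40.1
pot shift 0 0 0.999 diff 1.0
cork shift 0 0 0.988 diff 2.0
disc shift 1 0 0.779 diff 2.1
1.6 [[233.5 129.4]]
1.7 [[233.9 124.8]]
1.8 [[234.4 120.3]]
1.9 [[234.9 116.2]]
2.0 [[235.5 112.5]]
[[232.3 185.7]]
```

```bash
python3 -c "
from workcell import ticket;print(ticket.close_job())"
```

```text
the job is handed in; nothing more can be done
None
```

The wide box's lid is open and resting on its stop, and I handed the job in at about 10.9 s. With closed fingertips I pressed the lid front down to its stop; the last reading there was about 14 N. When I withdrew, the lid sprang ajar. I then pushed it back from underneath with the tilted fingers and moved the arm clear.

- **Lid:** its front edge sits about 2 px from where an angle of 1.9 predicts, and it had not moved after another second.
- **Wide box:** the front wall is at the same pixels, within about 1 px, as when the lid was ajar. The back corner did not shift during the press.
- **Narrow box, pot and cork:** the top view shows no shift in any of them, and the narrow box is still shut.
- **Jar:** the open lid now hides it from the top camera, so the automatic check there failed. In the scene camera it is where it was.
- **Disc:** the automatic match was poor (0.78, 1 px), but the image there barely changed and the arm never went near it.

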